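Shift the gated range selector into its third forward slot

ROBOT

A 7-joint arm with a two-finger parallel gripper is mounted at the origin on a cart in front of the work surface, level with it; the furniture and walls round the work are solid. World frame = base frame: x ahead of the robot, y to its left, z up, the work surface at z = 0. Lengths are in m, angles in rad, forces in N, time in s.
With the tool pointing down it reaches from about 0.4 to 0.85 m from the base axis. Payload 4.5 kg.
Tool frame: the origin (TCP) lies between the finger pads; the fingertips stand 11 mm ahead of it and the grasp point (between the pads) lies 8 mm behind it (r.nose_length is the distance from the TCP to the fingertips, in m); z points along the fingers, y is the line along which they close (so a half turn about z gives the same grasp; the last joint's range is limited). The gripper opens to 88 mm and grips with 3 to 60 N. Pads are 18 mm wide; open, the fingers measure 123 mm over their backs; the gripper's body (75 mm by 187 mm) begins 45 mm behind the grasp point.
Start: joints at [1.16, 0.689, -0.195, 1.565, 0.157, 0.902, -0.215], TCP at [0.269, -0.564, 0.217] pointing down, gripper open.
Joint ranges: [-3.01, 3.01], [-0.46, 2.08], [-1.47, 1.51], [0.13, 2.56], [-1, 4.14], [0.04, 2.09], [-2.66, 2.66]. Speed limits (rad/s): [2.57, 2.57, 3.14, 3.14, 3.14, 3.14, 3.14].

INTERFACE

Orientations are given as a unit quaternion [x, y, z, w].
In Python, from plant import get_state, snapshot, camera_model, r gives the robot as it stands.
- The arm moves only by the shell command python3 -m inch 'ROWS' [FORCE]. ROWS is text: rows parted by semicolons, each of 7 numbers parted by spaces: the opening, from -1 (shut) to 1 (fully open), then the shift along the tool's x, y, z in m, then the turn, a rotation vector about the tool's x, y, z in rad. A call has 1 to 20 rows; each row shifts and turns the commanded pose from where the row before left it, along the tool's axes as they then stand; what a row does not reach is not made up. A row lasts 1/12 s, in which the tool goes at most 41.7 mm and 7.16 degrees, less where a joint would pass 70% of its speed; a pose out of reach is approached as far as the arm can. A call is refused whole if a number of a shift passes 0.0417 or a number of a turn 0.125, either way. A call with a gripper value outside its range is refused whole. The fingers move at their own pace and stop on an object; FORCE is the grip in N (left out, the last holds). Time passes only in rows, so rows that do not move let the fingers close. It gives the time, the measured TCP pose, the force, the opening and the grip force at its end, in the units of the state.
- get_state(): the state, without advancing time (a new reading comes with each control period).
- snapshot(name): name is "scene" or "top" or "wrist"; returns (picture, depth): 384x512x3 uint8, red, green, blue; 384x512 float32, m along the optical axis (not along the pixel's ray), 0 where there is no reading.
- camera_model(name): a dict with "intrinsics" (3x3 intrinsics, pixels), "view" (4x4, takes a point from world to camera coordinates). Camera axes: x right, y down, z forward; pixel columns grow to the right and rows downward; lengths in m; the calibration is good to about 2 mm. The wrist camera is an equidistant fisheye: a pixel r from the principal point sees the ray r / f radians off the axis. A picture is of the moment at which its call begins: read the wrist's pose just before it. camera_model takes no time and is no camera call; for the wrist camera it gives the pose at the moment of the call.
- r.finish_job(): hands the job in; it is judged then, once.
The state is a dict: "clock": time; "q": joint angles; "qd": joint speeds; "joint_torque": joint torques, N m; "tool_pos": TCP position; "eef_rot": TCP orientation; "contact_force": force on the tool from outside, world axes, zero at the start; "moment": the same for the moment, N m; "opening": opening from 0.0 (shut) to 1.0 (fully open); "finger_force": force on a finger pad.
Only numpy, scipy, OpenCV 4.12 (cv2) and the standard library are available. Lean on these libraries where they do the work, as an engineer would, in place of code of your own. Each camera call takes 0.05 s, during which the arm holds its last target. There are 200 camera calls.

TASK

The tray drive is about to be run in its third range. With the fingertips, gently push the ball-topped lever of the grey selector box through its gate: out of the left-hand lane to the neutral cross channel, across to the right-hand lane, then forward (away from the robot) fully home in the third forward slot, without entering any other slot on the way. Do not disturb the loose things standing around it, and leave the lever standing there.

Things in the scene. Friction and masses are not known exactly. Their poses are not given: they have to be found in the camera images.
- selector: Grey sheet-metal selector box fixed to the table, turned up to 23 deg either way: foot plate 120 x 134 mm (x by y), steel gate plate 112 x 124 mm on top, its upper face 90 mm above the table. Origin: centre of the underside, at table height; x points forward (away from the robot, to the slots marked with one, two, three small dots), y left, z up.
- gate_middle (a point): Centre of the gate plate's upper face, axes as the box. A 15.5 mm wide neutral channel runs along y through it; 15.5 mm wide lanes cross it at y = +26 mm (left, one dot), 0 (two dots) and -26 mm (right, three dots). Each lane has a forward and a rearward slot, ending 31 mm from the middle of the channel.
- knob (a point): Centre of the lever's black ball knob, 34 mm across, on a 10 mm steel stick, 125 mm from the pivot, which lies on the box's middle axis 25 mm above the table. Knob height: 150 mm upright, 132 mm leaning into a corner. Home in the third slot it is 43 mm forward, 45 mm right of the box's middle. The lever cannot be lifted, stays where left, takes 2 to 3 N at the knob to move.
- across (a joint): Sideways lean of the lever about the box's x axis, rad: 0 upright, positive to the right (the box's -y). -0.39 in the left lane, 0 in the middle lane, +0.39 in the right lane (0.01 to 0.02 of play in a slot). It can pass between lanes only in the neutral channel.
- fore (a joint): Forward lean of the lever, rad: 0 in the neutral channel (0.04 of play), positive forward (box +x), about +0.35 and -0.35 at the slot ends of the outer lanes. Starts anywhere between, in the left lane. Knob centre in the box frame: x = 0.125 sin(fore), y = -0.125 sin(across) cos(fore), z = 0.025 + 0.125 cos(across) cos(fore).
- plug_gauge: Standing steel plug gauge with black waist, 24 mm in diameter, 83 mm tall, loose, to the right of the box. Origin: centre of its underside. Bystander.
- bolt_m8_b: Short hex bolt standing on its head, 13 x 15 x 27 mm, loose, just beyond the box. Origin: centre of its underside. Bystander.
- hex_key_5: Small black L-shaped hex key lying flat, 35 x 88 x 5 mm, loose, just beyond the box. Origin: centre of its underside. Bystander.
- the_hand_meter: Yellow hand test meter lying flat, 128 x 66 x 36 mm, loose, far left. Origin: centre of its underside. Bystander.
- marker: Paint marker lying flat, 18 x 122 x 16 mm, loose, on the right. Origin: centre of its underside. Bystander.
- tape_roll: Roll of tape lying flat, 78 mm in diameter, 19 mm tall, loose, on the right near the table's edge. Origin: centre of its underside. Bystander.

How it is judged:
By the outcome, as a careful person would: the job done as asked, in the order asked, and still so for the second after the job is handed in, with the robot touching nothing.
It also fails if it takes over 67 s, if anything falls off the work surface, if the arm or the gripper's body presses on something with over 40 N, if the wrist force passes 120 N, or if a joint passes its speed limit or range.

## Working session

There is one attempt and no reset: what is moved stays moved. The work goes in short steps, Python scripts to look and compute and a shell command to move; the robot and the scene stay as the last step left them, time stands still between calls to the robot, and variables do not carry over. Pictures are saved under pics/ and viewed, at most 10 in all, crops included, and the job is handed in when it is done.

```bash
mkdir -p pics; ls; python3 - <<'E'
from plant import *
import cv2,numpy as np
s=get_state();print({k:np.round(s[k],3) for k in s})
for n in("top","scene"):
    p,d=snapshot(n);cv2.imwrite(f"pics/{n}0.png",p[:,:,::-1]);np.save(f"pics/{n}0.npy",d)
    m=camera_model(n);print(np.round(m["intrinsics"],1).tolist(),np.round(m["view"],3).tolist())
E
```

```text
pics
{'clock': np.float64(0.0), 'q': array([ 1.16 ,  0.69 , -0.195,  1.566,  0.157,  0.903, -0.215]), 'qd': array([-0.001,  0.001, -0.001,  0.002,  0.001,  0.001,  0.001]), 'joint_torque': array([-0.0000e+00, -5.2756e+01, -1.2670e+00, -1.5343e+01, -5.3000e-02,
        7.0000e-03,  0.0000e+00]), 'tool_pos': array([ 0.269, -0.564,  0.216]), 'eef_rot': array([ 0.975,  0.221, -0.   , -0.001]), 'contact_force': array([0.312, 1.091, 0.198]), 'moment': array([0.01 , 0.004, 0.004]), 'finger_force': np.float64(0.0), 'opening': np.float64(1.0)}
[[400.1, 0.0, 251.3], [0.0, 400.1, 193.2], [0.0, 0.0, 1.0]] [[0.008, -1.0, -0.019, -0.199], [-0.987, -0.005, -0.16, 0.477], [0.16, 0.02, -0.987, 1.083], [0.0, 0.0, 0.0, 1.0]]
[[425.7, 0.0, 251.1], [0.0, 425.7, 189.9], [0.0, 0.0, 1.0]] [[-0.458, -0.889, 0.011, 0.032], [-0.689, 0.348, -0.636, 0.471], [0.561, -0.299, -0.772, 1.103], [0.0, 0.0, 0.0, 1.0]]
```

View pics/top0.png

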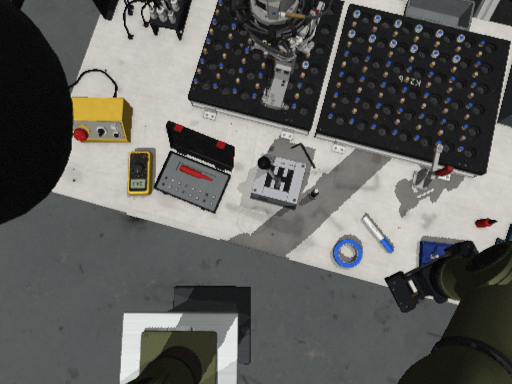

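View pics/scene0.png

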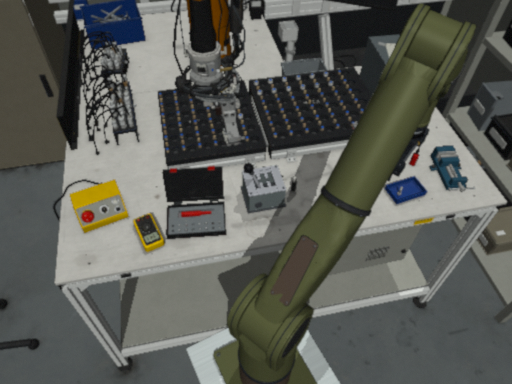

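The top view shows the selector at about px (278,181), with the knob at (265,162) to its upper left. The plug gauge is at (315,194), the hex key at (303,153), and a second robot and trays sit beyond.

```bash
cat > h.py <<'E'
import numpy as np,cv2
from plant import *
def cloud(n,d):
    m=camera_model(n);K=m["intrinsics"];V=np.array(m["view"])
    v,u=np.mgrid[:d.shape[0],:d.shape[1]]
    c=np.stack([(u-K[0][2])/K[0][0]*d,(v-K[1][2])/K[1][1]*d,d],-1)
    return (c-V[:3,3])@V[:3,:3]
E
python3 - <<'E'
from h import *
from scipy.optimize import least_squares
for n,(u0,u1,v0,v1) in dict(top=(235,330,140,220),scene=(235,305,150,220)).items():
    d=np.load(f"pics/{n}0.npy");P=cloud(n,d);p=cv2.imread(f"pics/{n}0.png")
    W=P[v0:v1,u0:u1].reshape(-1,3);W=W[d[v0:v1,u0:u1].ravel()>0]
    print(n,"table z",np.round(np.percentile(W[:,2],[1,5,20,50,99]),4))
    g=W[(W[:,2]>.082)&(W[:,2]<.098)]
    b=cv2.minAreaRect((g[:,:2]*1000).astype(np.float32));print("gate",len(g),b,np.median(g[:,2]))
    k=W[W[:,2]>.122];print("knobpts",len(k),k.mean(0),k.max(0),k.min(0))
    f=least_squares(lambda c:np.linalg.norm(k-c,axis=1)-.017,k.mean(0)-[0,0,.01],loss='soft_l1',f_scale=.002);print("knob",np.round(f.x,4),np.sqrt(np.mean(f.fun**2)))
    cv2.imwrite(f"pics/{n}c.png",cv2.resize(p[v0:v1,u0:u1],None,fx=7,fy=7,interpolation=cv2.INTER_CUBIC))
    # heights around
    q=W[(W[:,2]>.02)&(W[:,2]<.085)&(W[:,1]<.2)]
P=cloud("top",np.load("pics/top0.npy"))
for u,v in((315,191),(315,194),(303,153),(312,165),(296,147),(275,95),(290,128),(330,145),(348,252),(233,145),(200,140)):print(u,v,np.round(P[v,u],3))
E
```

```text
top table z [-0.0046 -0.003  -0.001   0.0014  0.1508]
gate 1369 ((505.0760192871094, -293.11785888671875), (171.7876739501953, 112.7483139038086), 75.7143783569336) 0.09016581138128643
knobpts 139 [ 0.53765906 -0.22900337  0.15017481] [ 0.55490835 -0.21413167  0.15827443] [ 0.52328485 -0.24480398  0.12231487]
knob [ 0.5405 -0.2291  0.1396] 0.0014794844390026503
scene table z [-0.0043 -0.0022  0.0004  0.0072  0.1495]
gate 798 ((505.4214782714844, -295.49578857421875), (171.10403442382812, 118.46175384521484), 75.64937591552734) 0.09057544100956053
knobpts 99 [ 0.50633926 -0.22124271  0.17055346] [ 0.55353715 -0.09326517  0.54130692] [ 0.0620097  -0.24554822  0.12224106]
knob [ 0.5415 -0.2323  0.1404] 0.1524508198688141
315 191 [ 0.478 -0.367  0.083]
315 194 [ 0.473 -0.369  0.062]
303 153 [ 0.604 -0.345 -0.   ]
312 165 [ 0.567 -0.37   0.004]
296 147 [ 0.623 -0.325 -0.004]
275 95 [ 0.73  -0.259  0.126]
290 128 [ 0.669 -0.305  0.035]
330 145 [ 0.628 -0.424  0.001]
348 252 [ 0.318 -0.467  0.002]
233 145 [ 0.629 -0.139 -0.003]
200 140 [ 0.608 -0.059  0.116]
```

View pics/topc.png

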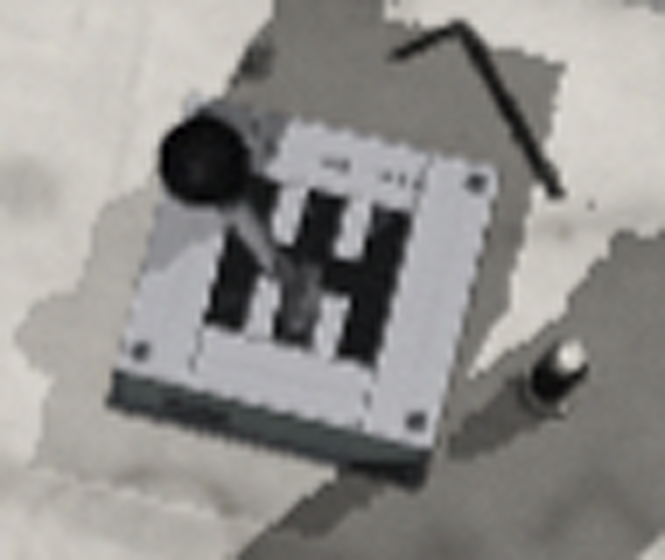

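The crop shows the box turned clockwise by about 14°. The lever leans into the left forward slot (one dot). The bolt is at crop px (260,55), the hex key beyond the box, and the plug gauge to the right.

```bash
cat >> h.py <<'E'
from scipy.spatial.transform import Rotation as R
def tobox(p,c,yaw): 
    p=np.atleast_2d(p)[:,:2]-c; a=np.cos(yaw),np.sin(yaw)
    return np.c_[p@[a[0],a[1]],p@[-a[1],a[0]]]
E
python3 - <<'E'
from h import *
for n,(u0,u1,v0,v1) in dict(top=(235,330,140,220),scene=(235,305,150,220)).items():
    d=np.load(f"pics/{n}0.npy");P=cloud(n,d)[v0:v1,u0:u1]
    m=((P[...,2]>.083)&(P[...,2]<.097)&(P[...,1]>-.4)).astype(np.uint8)
    nl,L,st,_=cv2.connectedComponentsWithStats(m,connectivity=4);i=1+np.argmax(st[1:,4])
    g=P[L==i];b=cv2.minAreaRect((g[:,:2]*1000).astype(np.float32));print(n,len(g),b)
    yaw=np.radians(b[2]-90);c=np.array(b[0])/1000
    k=P[P[...,2]>.122];k=k[(k[:,2]<.18)]
    print("knob box",tobox([[.5405,-.2291]],c,yaw),"bb",[np.round(tobox(g,c,yaw).min(0),3),np.round(tobox(g,c,yaw).max(0),3)])
print(R.from_quat(get_state()["eef_rot"]).as_matrix().round(3))
E
```

```text
top 1344 ((510.9742126464844, -269.9539489746094), (123.9817123413086, 112.7483139038086), 75.7143783569336)
knob box [[0.01853183 0.04687631]] bb [array([-0.056, -0.062]), array([0.056, 0.062])]
scene 780 ((511.16290283203125, -273.053955078125), (124.77482604980469, 118.46175384521484), 75.64937591552734)
knob box [[0.01752748 0.04985381]] bb [array([-0.059, -0.062]), array([0.059, 0.062])]
[[ 0.903  0.43  -0.001]
 [ 0.43  -0.903  0.001]
 [-0.    -0.002 -1.   ]]
```

```bash
cat >> h.py <<'E'
C=np.array([.511,-.2705]);YAW=np.radians(-14.3)
def need(x,y,ztip):
    s=get_state();M=R.from_quat(s["eef_rot"]).as_matrix();a=np.cos(YAW),np.sin(YAW)
    w=np.r_[C+[a[0]*x-a[1]*y,a[1]*x+a[0]*y],ztip+r.nose_length]
    T=np.c_[[a[0],a[1],0],[a[1],-a[0],0],[0,0,-1.]]
    print("t",s["clock"],"box",tobox(s["tool_pos"],C,YAW).round(4),"tip z",round(s["tool_pos"][2]-r.nose_length,4),"F",np.round(s["contact_force"],1))
    print("shift now",(M.T@(w-s["tool_pos"])).round(4),"after turn",(T.T@(w-s["tool_pos"])).round(4),"turn",R.from_matrix(M.T@T).as_rotvec().round(4))
E
python3 -m inch '-1 .02620 -.0101 -.003 0 0 0;-1 .0262 -.0101 -.003 0 0 0;-1 .0262 -.0101 -.003 0 0 0;-1 .0262 -.0101 -.003 0 0 0;-1 .0262 -.0101 -.003 0 0 0;-1 .0262 -.0101 -.003 0 0 0;-1 .0262 -.0101 -.003 0 0 0;-1 .0262 -.0101 -.003 0 0 0;-1 .0262 -.0101 -.003 0 0 0;-1 .0262 -.0101 -.003 0 0 0;-1 .0262 -.0101 -.003 0 0 0;-1 .0262 -.0101 -.003 0 0 0;-1 .0262 -.0101 -.003 0 0 0;-1 .0262 -.0101 -.003 0 0 0;-1 .0262 -.0101 -.003 0 0 0;-1 .0262 -.0101 -.003 0 0 0'
python3 -m inch '-1 0 0 0 0 0 .115;-1 0 0 0 0 0 .115;-1 0 0 0 0 0 .115;-1 0 0 0 0 0 .115;-1 0 0 0 0 0 .115;-1 0 0 0 0 0 .115;-1 0 0 0 0 0 0;-1 0 0 0 0 0 0'
python3 -c "
from h import *
need(.057,.047,.125)
p,d=snapshot('wrist');cv2.imwrite('pics/w1.png',p[:,:,::-1])"
```

```text
clock: 1.43
tool_pos: [0.5783, -0.2367, 0.2642]
eef_rot: [0.975, 0.221, -0.0, -0.0]
contact_force: [0.1, -0.3, 0.8]
opening: 0.004
finger_force: 0.0
clock: 2.1
tool_pos: [0.5776, -0.2377, 0.2642]
eef_rot: [0.993, -0.121, -0.0, 0.0]
contact_force: [0.1, 0.1, -0.6]
opening: 0.003
finger_force: 0.0
t 2.1 box [[0.0564 0.0482]] tip z 0.2532 F [ 0.1  0.1 -0.6]
shift now [0.0007 0.0012 0.1282] after turn [0.0006 0.0012 0.1282] turn [0.0003 0.0009 0.0078]
```

View pics/w1.png

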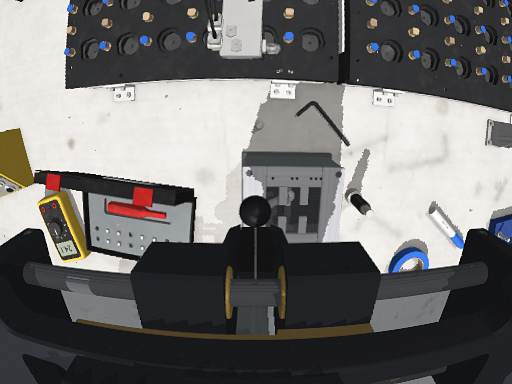

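The wrist view shows the knob at (255,210) and the closed fingers at (255,290), with the gate to its right. I'll check that projection against my estimates.

```bash
python3 -c "
from h import *
m=camera_model('wrist');K=np.array(m['intrinsics']);V=np.array(m['view'])
s=get_state()
def pr(p):
    c=V[:3,:3]@p+V[:3,3];h=np.hypot(c[0],c[1]);t=np.arctan2(h,c[2]);return (K[:2,2]+K[0,0]*t*c[:2]/h).round(0)
print(pr(np.array([.5405,-.2291,.1396])),pr(np.array([.511,-.2705,.09])),pr(s['tool_pos']-[0,0,.011]),pr(np.array([.478,-.369,.083])), 'cam',(-V[:3,:3].T@V[:3,3]).round(3))"
```

```text
[257. 211.] [295. 211.] [257. 218.] [370. 214.] cam [ 0.647 -0.254  0.433]
```

```bash
python3 -m inch '-1 .0005 .001 .0214 0 0 .008;-1 0 0 .0214 0 0 0;-1 0 0 .0214 0 0 0;-1 0 0 .0214 0 0 0;-1 0 0 .0214 0 0 0;-1 0 0 .0214 0 0 0;-1 0 0 0 0 0 0;-1 0 0 0 0 0 0' | head -2
```

```text
clock: 2.82
tool_pos: [0.5774, -0.2388, 0.1354]
```

```bash
cat >> h.py <<'E'
from scipy.optimize import least_squares
def knob(guess,n="top",save=None):
    # guess in box coords; pivot-constrained lean fit to the knob's sphere
    p,d=snapshot(n);P=cloud(n,d).reshape(-1,3)
    if save: cv2.imwrite(save,p[:,:,::-1])
    P=P[(d.ravel()>0)];B=np.c_[tobox(P,C,YAW),P[:,2]]
    dark=p.reshape(-1,3)[d.ravel()>0].max(1)<70
    k=B[dark&(B[:,2]>.118)&(B[:,2]<.175)&(np.hypot(B[:,0]-guess[0],B[:,1]-guess[1])<.027)]
    cen=lambda a:np.array([.125*np.sin(a[1]),-.125*np.sin(a[0])*np.cos(a[1]),.025+.125*np.cos(a[0])*np.cos(a[1])])
    f=least_squares(lambda a:np.linalg.norm(k-cen(a),axis=1)-.017,[-np.arcsin(guess[1]/.125),np.arcsin(guess[0]/.125)],loss='soft_l1',f_scale=.002)
    print(n,"pts",len(k),"across,fore",f.x.round(3),"knob",cen(f.x).round(4),"rms",np.sqrt(np.mean(f.fun**2)).round(4))
E
python3 -m inch '-1 -.003 0 0 0 0 0;-1 -.003 0 0 0 0 0;-1 -.003 0 0 0 0 0;-1 -.003 0 0 0 0 0;-1 -.002 0 0 0 0 0;-1 -.002 0 0 0 0 0;-1 -.002 0 0 0 0 0;-1 0 0 0 0 0 0;-1 0 0 0 0 0 0' 
python3 -c "
from h import *
need(.026,.047,.125)
knob((.012,.047),'top','pics/t2.png');knob((.012,.047),'scene')
p=cv2.imread('pics/t2.png')[140:220,235:330];cv2.imwrite('pics/t2c.png',cv2.resize(p,None,fx=6,fy=6,interpolation=2))"
```

```text
clock: 3.57
tool_pos: [0.5606, -0.2345, 0.1362]
eef_rot: [0.992, -0.126, 0.0, 0.0]
contact_force: [-0.3, 0.7, 0.4]
opening: 0.001
finger_force: 0.0
t 3.5667 box [[0.0392 0.0471]] tip z 0.1252 F [-0.3  0.7  0.4]
shift now [-0.0132  0.0002  0.0002] after turn [-0.0132  0.0001  0.0002] turn [ 0.0001 -0.0001 -0.0035]
top pts 23 across,fore [-0.394  0.141] knob [0.0176 0.0476 0.1393] rms 0.0038
scene pts 0 across,fore [-0.385  0.096] knob [0.012  0.0468 0.1403] rms nan
  return _methods._mean(a, axis=axis, dtype=dtype,
  ret = ret.dtype.type(ret / rcount)
```

View pics/t2c.png

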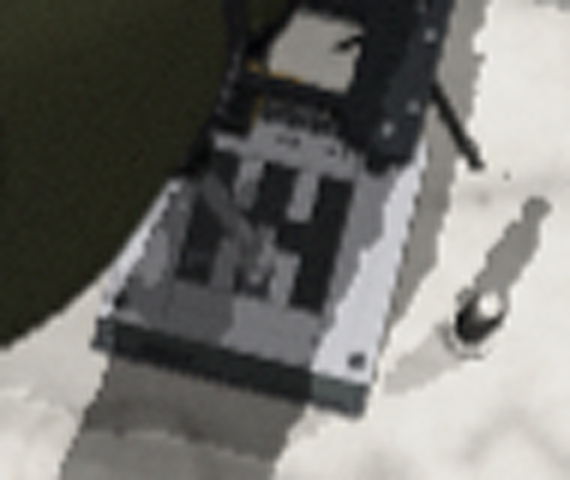

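The hand hides the knob from above, and the force shows no contact yet. I'll creep on and watch the force.

```bash
for i in 1; do :; done
python3 -m inch '-1 -.002 0 0 0 0 0;-1 -.002 0 0 0 0 0;-1 0 0 0 0 0 0' | sed -n '2p;4p'
python3 -m inch '-1 -.002 0 0 0 0 0;-1 -.002 0 0 0 0 0' | sed -n '2p;4p'
python3 -c "
from h import *
need(.026,.047,.125)
p,d=snapshot('wrist');cv2.imwrite('pics/w3.png',cv2.resize(p[120:330,150:370,::-1],None,fx=3,fy=2.8))"
```

```text
tool_pos: [0.5562, -0.2334, 0.136]
contact_force: [-0.2, -1.1, 0.8]
tool_pos: [0.5528, -0.2325, 0.1361]
contact_force: [-0.2, 0.1, -0.4]
t 4.0833 box [[0.0311 0.0472]] tip z 0.1251 F [-0.2  0.1 -0.4]
shift now [-0.0051  0.0002  0.0001] after turn [-0.0051  0.0002  0.0001] turn [ 0.     -0.0001 -0.0035]
```

View pics/w3.png

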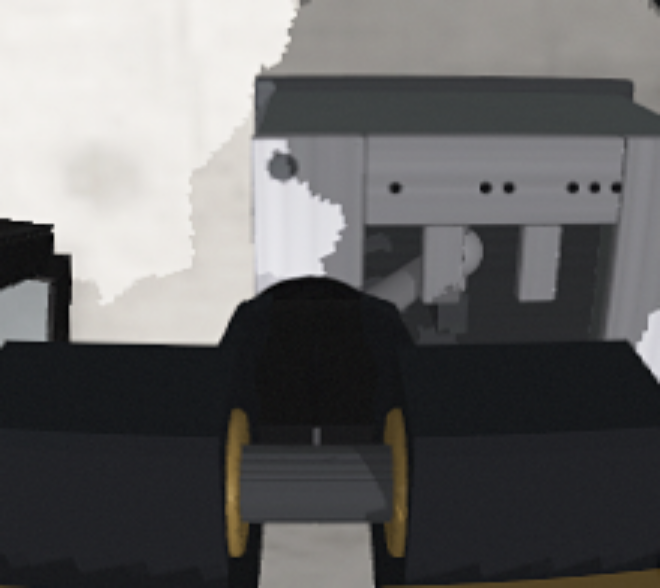

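The view shows a dark round top edge at crop px (310,280) above the finger block. I'll compare it with the projected ball and fingertip positions.

```bash
python3 -c "
from h import *
m=camera_model('wrist');K=np.array(m['intrinsics']);V=np.array(m['view'])
s=get_state();a=np.cos(YAW),np.sin(YAW)
def w(x,y,z): return np.r_[C+[a[0]*x-a[1]*y,a[1]*x+a[0]*y],z]
def pr(p):
    c=V[:3,:3]@p+V[:3,3];h=np.hypot(c[0],c[1]);t=np.arctan2(h,c[2]);q=K[:2,2]+K[0,0]*t*c[:2]/h;return ((q-[150,120])*[3,2.8]).round(0)
for n,p in dict(ball0=(.0185,.047,.139),front0=(.0355,.047,.139),balln=(.005,.047,.14),frontn=(.022,.047,.14),tip=(.031,.047,.125),tipF=(.040,.047,.125),tipB=(.022,.047,.125),tipL=(.031,.0645,.125),up=(.031,.047,.165),upF=(.04,.047,.165),dot1=(.05,.026,.09)).items():print(n,pr(w(*p)))
p,d=snapshot('wrist')
f=K[0,0];v,u=np.mgrid[:384,:512];x=(u-K[0,2]);y=(v-K[1,2]);rr=np.hypot(x,y)+1e-9;t=rr/f
c=np.stack([np.tan(t)*x/rr*d,np.tan(t)*y/rr*d,d],-1);P=(c-V[:3,3])@V[:3,:3];B=np.concatenate([tobox(P.reshape(-1,3),C,YAW).reshape(384,512,2),P[...,2:]],-1)
for v in range(212,300,6):print(v,(v-120)*2.8,B[v,254].round(3),B[v,240].round(3))
"
```

```text
ball0 [322. 346.]
front0 [321. 275.]
balln [322. 401.]
frontn [322. 334.]
tip [321. 271.]
tipF [321. 234.]
tipB [321. 306.]
tipL [240. 271.]
up [322. 349.]
upF [322. 305.]
dot1 [405. 155.]
212 257.59999999999997 [0.021 0.049 0.09 ] [0.021 0.06  0.09 ]
218 274.4 [0.036 0.049 0.139] [0.017 0.06  0.091]
224 291.2 [0.035 0.049 0.146] [0.04  0.056 0.159]
230 308.0 [0.039 0.049 0.163] [0.04  0.056 0.167]
236 324.79999999999995 [0.039 0.049 0.171] [0.038 0.056 0.169]
242 341.59999999999997 [0.038 0.049 0.176] [0.039 0.055 0.177]
248 358.4 [0.037 0.049 0.179] [0.039 0.055 0.184]
254 375.2 [0.033 0.049 0.179] [0.038 0.055 0.188]
260 392.0 [0.03  0.049 0.179] [0.039 0.055 0.195]
266 408.79999999999995 [0.039 0.049 0.2  ] [0.039 0.054 0.199]
272 425.59999999999997 [0.039 0.049 0.204] [0.038 0.054 0.204]
278 442.4 [0.056 0.048 0.234] [0.056 0.052 0.234]
284 459.2 [0.056 0.048 0.238] [0.057 0.052 0.239]
290 475.99999999999994 [0.055 0.048 0.24 ] [0.055 0.052 0.239]
296 492.79999999999995 [0.054 0.048 0.24 ] [0.054 0.052 0.241]
```

```bash
cat >> h.py <<'E'
def wrist(save=None):
    m=camera_model('wrist');K=np.array(m['intrinsics']);V=np.array(m['view'])
    p,d=snapshot('wrist');f=K[0,0];v,u=np.mgrid[:384,:512];x=(u-K[0,2]);y=(v-K[1,2]);rr=np.hypot(x,y)+1e-9;t=rr/f
    c=np.stack([np.tan(t)*x/rr*d,np.tan(t)*y/rr*d,d],-1);P=(c-V[:3,3])@V[:3,:3]
    if save: cv2.imwrite(save,p[:,:,::-1])
    return p,np.concatenate([tobox(P.reshape(-1,3),C,YAW).reshape(384,512,2),P[...,2:]],-1)
E
python3 -c "
from h import *
print(r.nose_length,get_state()['opening'])
p,B=wrist()
for v in range(214,236,2):print(v,[tuple((B[v,u]*1000).round(0).astype(int).tolist()) for u in (228,236,244,256,264,272,280)],p[v,256])
"
```

```text
0.011 0.008262591153076442
214 [(-15, 78, 1), (20, 63, 91), (20, 57, 90), (20, 48, 90), (20, 41, 91), (-13, 30, 6), (-13, 22, 7)] [229 228 232]
216 [(-17, 78, 1), (18, 63, 89), (18, 57, 91), (19, 48, 92), (18, 41, 90), (-15, 30, 6), (-15, 22, 6)] [237 236 241]
218 [(-19, 78, 1), (16, 63, 90), (17, 57, 91), (35, 48, 137), (16, 41, 90), (-18, 30, 5), (16, 29, 88)] [28 27 29]
220 [(-22, 79, -1), (15, 63, 90), (34, 55, 138), (35, 48, 140), (34, 43, 139), (-20, 30, 6), (16, 29, 93)] [17 18 19]
222 [(-24, 79, 0), (13, 63, 90), (34, 55, 141), (35, 48, 143), (34, 43, 141), (17, 36, 99), (16, 29, 97)] [17 17 21]
224 [(-27, 79, 0), (31, 60, 137), (34, 55, 144), (35, 48, 146), (34, 43, 144), (18, 36, 106), (16, 30, 100)] [17 18 18]
226 [(-29, 79, 0), (40, 58, 161), (34, 55, 147), (34, 48, 146), (33, 43, 145), (40, 39, 161), (15, 30, 103)] [21 20 21]
228 [(-32, 79, 0), (40, 58, 163), (39, 54, 160), (39, 48, 160), (39, 44, 161), (40, 39, 164), (40, 35, 164)] [21 20 20]
230 [(-34, 79, 1), (40, 58, 165), (39, 54, 162), (38, 48, 162), (39, 44, 163), (40, 40, 166), (40, 35, 165)] [20 20 20]
232 [(40, 62, 168), (40, 58, 169), (39, 54, 166), (39, 48, 167), (39, 44, 165), (41, 40, 170), (40, 36, 168)] [18 17 17]
234 [(40, 62, 171), (41, 58, 172), (39, 54, 168), (39, 48, 169), (39, 44, 168), (40, 40, 170), (41, 36, 172)] [18 19 19]
```

The depth data shows that the closed fingers really end at z≈0.158, so they hover above the ball and the lever hasn't moved. I'll back off forward, go lower and look again.

```bash
python3 -m inch '-1 .01 0 0 0 0 0;-1 .01 0 0 0 0 0;-1 .008 0 0 0 0 0;-1 0 0 .008 0 0 0;-1 0 0 .008 0 0 0;-1 0 0 .006 0 0 0;-1 0 0 0 0 0 0' | sed -n '1,4p'
python3 -c "
from h import *
need(.026,.047,.125)
p,B=wrist()
for v in range(190,246,3):print(v,[tuple((B[v,u]*1000).round(0).astype(int).tolist()) for u in (236,244,256,264,272)],p[v,256])
p,d=snapshot('scene');cv2.imwrite('pics/s4.png',cv2.resize(p[120:230,200:330,::-1],None,fx=6,fy=5.4,interpolation=2))
"
```

```text
clock: 4.82
tool_pos: [0.5779, -0.2389, 0.112]
eef_rot: [0.992, -0.126, -0.002, -0.0]
contact_force: [-0.1, 0.7, -0.2]
t 4.8167 box [[0.057  0.0472]] tip z 0.101 F [-0.1  0.7 -0.2]
shift now [-0.0311  0.0003 -0.0238] after turn [-0.031   0.0002 -0.024 ] turn [-0.0003  0.0045 -0.0036]
190 [(47, 67, 6), (55, 58, 32), (56, 48, 34), (55, 41, 33), (56, 34, 34)] [64 67 68]
193 [(44, 67, 6), (56, 58, 43), (55, 48, 42), (55, 41, 42), (56, 34, 44)] [63 66 68]
196 [(41, 67, 5), (55, 57, 49), (55, 48, 49), (56, 41, 51), (56, 35, 52)] [63 67 68]
199 [(38, 67, 5), (55, 57, 56), (55, 48, 58), (56, 41, 59), (55, 35, 58)] [64 69 70]
202 [(55, 63, 64), (55, 57, 65), (56, 48, 66), (56, 42, 66), (56, 35, 66)] [64 68 68]
205 [(56, 63, 72), (56, 57, 73), (55, 48, 72), (55, 42, 72), (56, 36, 73)] [64 69 68]
208 [(55, 62, 78), (55, 56, 78), (56, 48, 80), (55, 42, 78), (55, 36, 78)] [65 69 70]
211 [(56, 62, 86), (56, 56, 86), (57, 48, 88), (57, 42, 89), (56, 37, 87)] [91 90 93]
214 [(55, 61, 89), (55, 56, 90), (55, 48, 90), (55, 42, 90), (55, 37, 90)] [130 129 132]
217 [(53, 62, 89), (53, 56, 90), (53, 48, 
[... 164 characters left out ...]
92), (48, 48, 90), (48, 42, 90), (48, 37, 88)] [127 127 132]
226 [(67, 58, 138), (47, 56, 92), (46, 48, 90), (46, 42, 90), (67, 39, 137)] [131 131 135]
229 [(67, 58, 141), (65, 54, 138), (65, 48, 137), (66, 44, 138), (67, 40, 141)] [59 60 61]
232 [(67, 58, 144), (65, 54, 141), (65, 48, 142), (65, 44, 141), (66, 40, 144)] [56 57 58]
235 [(67, 58, 148), (66, 54, 146), (65, 48, 145), (65, 44, 145), (66, 40, 148)] [ 99  97 101]
238 [(66, 57, 151), (65, 54, 148), (65, 48, 149), (65, 44, 148), (66, 40, 151)] [85 83 86]
241 [(66, 57, 154), (65, 54, 152), (65, 48, 151), (65, 44, 152), (67, 40, 155)] [85 83 86]
244 [(67, 57, 159), (65, 53, 155), (65, 48, 154), (65, 44, 155), (66, 40, 156)] [84 83 87]
```

View pics/s4.png

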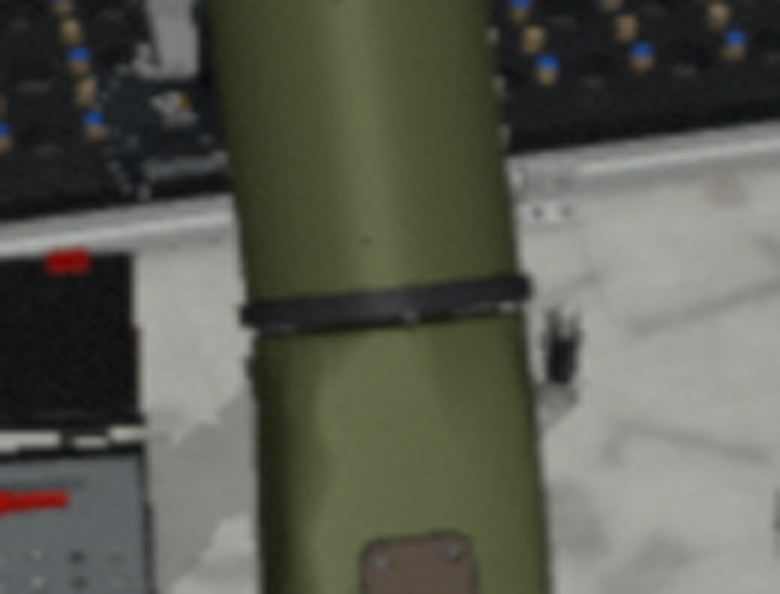

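The fingers sit about 34 mm higher than claimed, ending at z≈0.136 now. I'll go down 8 mm more, which is safe either way, and push back with force checks.

```bash
python3 -m inch '-1 0 0 .004 0 0 0;-1 0 0 .004 0 0 0;-1 -.003 0 0 0 0 0;-1 -.003 0 0 0 0 0;-1 -.003 0 0 0 0 0' | sed -n '1,2p;4p'
python3 -m inch '-1 -.0025 0 0 0 0 0;-1 -.0025 0 0 0 0 0;-1 -.0025 0 0 0 0 0;-1 0 0 0 0 0 0' | sed -n '1,2p;4p'
python3 -c "
from h import *
need(.026,.047,.092)
p,B=wrist()
for v in range(214,246,3):print(v,[tuple((B[v,u]*1000).round(0).astype(int).tolist()) for u in (236,244,256,264,272)],p[v,256])"
```

```text
clock: 5.33
tool_pos: [0.5709, -0.2372, 0.1062]
contact_force: [-0.3, -0.0, 0.0]
clock: 5.67
tool_pos: [0.5647, -0.2355, 0.1068]
contact_force: [2.0, -0.6, 1.5]
t 5.6667 box [[0.0434 0.0472]] tip z 0.0958 F [ 2.  -0.6  1.5]
shift now [-0.0174  0.0003  0.0037] after turn [-0.0174  0.0002  0.0038] turn [ 0.     -0.0022 -0.0035]
214 [(43, 61, 89), (44, 56, 90), (44, 48, 90), (44, 42, 90), (43, 37, 89)] [129 128 131]
217 [(42, 61, 91), (42, 56, 90), (41, 48, 89), (41, 42, 90), (42, 37, 90)] [129 128 131]
220 [(39, 61, 90), (40, 56, 90), (40, 48, 92), (39, 42, 90), (39, 37, 89)] [127 126 130]
223 [(37, 61, 90), (37, 56, 91), (38, 48, 91), (37, 42, 89), (38, 37, 91)] [232 230 234]
226 [(53, 58, 131), (35, 56, 90), (35, 48, 91), (35, 42, 90), (53, 39, 131)] [234 233 238]
229 [(53, 58, 135), (51, 54, 132), (51, 48, 132), (51, 44, 133), (53, 40, 136)] [ 98  97 100]
232 [(52, 58, 138), (51, 54, 135), (51, 48, 136), (52, 44, 137), (53, 40, 140)] [ 97  98 101]
235 [(53, 58, 143), (51, 54, 139), (51, 48, 140), (51, 44, 140), (53, 40, 142)] [ 97  97 100]
238 [(53, 58, 146), (52, 54, 144), (51, 48, 143), (51, 44, 143), (52, 40, 146)] [100  99 101]
241 [(52, 57, 149), (51, 54, 146), (51, 48, 146), (51, 44, 146), (53, 40, 149)] [42 42 43]
244 [(53, 57, 154), (52, 54, 150), (51, 48, 149), (51, 44, 150), (52, 40, 150)] [44 44 45]
```

Contact is at 2 N. I'll push to neutral.

```bash
python3 -m inch '-1 -.002 0 0 0 0 0;-1 -.002 0 0 0 0 0;-1 -.002 0 0 0 0 0;-1 -.002 0 0 0 0 0;-1 -.002 0 0 0 0 0;-1 -.002 0 0 0 0 0;-1 -.002 0 0 0 0 0;-1 -.002 0 0 0 0 0;-1 0 0 0 0 0 0' | sed -n '1,2p;4p'
python3 -c "
from h import *
need(.026,.047,.092)"
python3 -m inch '-1 .006 0 0 0 0 0;-1 .010 0 -.01 0 0 0;-1 .015 0 -.03 0 0 0;-1 0 0 -.03 0 0 0;-1 0 0 0 0 0 0' | sed -n '1,2p;4p'
python3 -c "
from h import *
p,B=wrist('pics/w5.png')
k=B.reshape(-1,3);k=k[(p.reshape(-1,3).max(1)<75)&(k[:,2]>.125)&(k[:,2]<.165)&(np.hypot(k[:,0]-.002,k[:,1]-.047)<.022)]
f=least_squares(lambda c:np.linalg.norm(k-c,axis=1)-.017,[0,.047,.14],loss='soft_l1',f_scale=.002);print(len(k),f.x.round(4),k.mean(0),k.max(0))
need(0,.09,.11)
knob((0,.047))"
```

```text
clock: 6.47
tool_pos: [0.5478, -0.2311, 0.106]
contact_force: [1.1, -0.3, 0.6]
t 6.4667 box [[0.026  0.0472]] tip z 0.095 F [ 1.1 -0.3  0.6]
shift now [0.0001 0.0002 0.003 ] after turn [0.     0.0002 0.003 ] turn [-0.0001  0.001  -0.0037]
clock: 6.88
tool_pos: [0.5821, -0.2412, 0.1811]
contact_force: [0.3, -1.0, -0.3]
6 [0.0039 0.0383 0.1411] [0.00756678 0.04695714 0.15526815] [0.00843117 0.04734451 0.15596172]
t 6.9333 box [[0.0597 0.0461]] tip z 0.1676 F [ 0.4 -0.2 -0.8]
shift now [-0.0601 -0.0437  0.0573] after turn [-0.0597 -0.0439  0.0576] turn [ 0.0013 -0.0047 -0.0042]
top pts 97 across,fore [-0.393 -0.009] knob [-0.0012  0.0478  0.1405] rms 0.0022
```

The lever is in neutral (fore ≈ -0.01), still in the left lane. I'll move to its left side.

```bash
python3 -m inch '-1 -.02 -.0165 0 0 .005 .004;-1 -.02 -.0165 0 0 0 0;-1 -.02 -.0165 0 0 0 0;-1 0 0 0 0 0 0;-1 0 0 .0235 0 0 0;-1 0 0 .0235 0 0 0;-1 0 0 .0235 0 0 0;-1 0 0 0 0 0 0' | sed -n '1,4p'
python3 -c "
from h import *
need(0,.0815,.097)
p,B=wrist()
for v in range(214,256,4):print(v,[tuple((B[v,u]*1000).round(0).astype(int).tolist()) for u in (216,230,244,256,270,284,294)],p[v,256])"
```

```text
clock: 7.65
tool_pos: [0.5292, -0.1754, 0.1007]
eef_rot: [0.992, -0.128, -0.003, -0.0]
contact_force: [-1.0, -0.1, -0.3]
t 7.65 box [[-0.0058  0.0966]] tip z 0.0897 F [-1.  -0.1 -0.3]
shift now [ 0.0059  0.0151 -0.0074] after turn [ 0.0058  0.0151 -0.0073] turn [ 0.0004  0.0056 -0.0076]
214 [(-38, 136, 2), (-38, 122, -1), (-38, 109, 0), (-38, 97, 0), (-39, 83, -1), (-38, 70, 1), (-28, 64, 27)] [216 211 207]
218 [(-42, 136, 0), (-43, 123, -1), (-42, 109, 1), (-43, 97, -1), (-43, 83, 0), (-43, 70, 0), (-32, 64, 28)] [216 213 208]
222 [(-46, 136, 1), (-46, 123, 1), (-46, 109, 1), (-47, 97, 0), (-47, 83, 0), (-46, 70, 2), (-35, 64, 29)] [218 213 208]
226 [(-51, 137, 0), (-51, 123, 0), (-51, 109, 1), (-51, 97, 0), (4, 90, 126), (-50, 70, 3), (-39, 64, 29)] [224 220 215]
230 [(-55, 137, 1), (4, 111, 130), (3, 103, 128), (2, 97, 126), (4, 90, 130), (-54, 70, 3), (-42, 64, 31)] [95 92 90]
234 [(-60, 137, -1), (4, 110, 135), (2, 103, 132), (3, 97, 133), (3, 90, 133), (-58, 70, 6), (-46, 64, 31)] [97 95 93]
238 [(-64, 137, 0), (4, 110, 140), (3, 103, 138), (3, 97, 138), (3, 90, 138), (4, 84, 141), (-50, 63, 31)] [96 93 91]
242 [(-69, 138, 0), (4, 109, 144), (2, 103, 141), (2, 97, 142), (2, 91, 142), (4, 84, 145), (-54, 63, 31)] [95 93 90]
246 [(27, 109, 194), (4, 109, 149), (3, 103, 147), (1, 97, 142), (3, 91, 146), (28, 89, 195), (28, 87, 195)] [91 89 89]
250 [(28, 108, 197), (4, 109, 153), (3, 103, 150), (-1, 97, 143), (2, 91, 150), (27, 90, 196), (28, 87, 197)] [91 91 88]
254 [(28, 108, 199), (4, 109, 156), (3, 103, 155), (-3, 97, 144), (2, 91, 154), (27, 90, 198), (28, 87, 199)] [94 91 89]
```

```bash
cat >> h.py <<'E'
def wk(g):
    p,B=wrist();k=B.reshape(-1,3);k=k[(p.reshape(-1,3).max(1)<60)&(k[:,2]>.115)&(k[:,2]<.175)&(np.hypot(k[:,0]-g[0],k[:,1]-g[1])<.022)]
    f=least_squares(lambda c:np.linalg.norm(k-c,axis=1)-.017,[g[0],g[1],.142],loss='soft_l1',f_scale=.002);print("wrist knob",len(k),f.x.round(4),np.sqrt(np.mean(f.fun**2)).round(4))
E
python3 -m inch '-1 .003 .004 -.002 0 .0025 -.004;-1 .003 .004 -.002 0 .0025 -.004;-1 0 .004 0 0 0 0;-1 0 0 0 0 0 0' | sed -n '1,2p;4p'
python3 -c "
from h import *
need(0,.0785,.095);wk((0,.047))"
```

```text
clock: 8.03
tool_pos: [0.5367, -0.1915, 0.1109]
contact_force: [0.1, 0.4, 0.5]
t 8.0333 box [[0.0054 0.0829]] tip z 0.0999 F [0.1 0.4 0.5]
shift now [-0.0055  0.0044  0.0048] after turn [-0.0054  0.0044  0.0049] turn [ 0.0013 -0.0128 -0.0017]
wrist knob 765 [-0.0005  0.05    0.1404] 0.0012
```

```bash
python3 -m inch '-1 0 0 0 0 0 0;-1 0 0 0 0 0 0' | sed -n '1p'
python3 -c "
from h import *
need(0,.0785,.095)"
```

```text
clock: 8.25
t 8.25 box [[0.0044 0.0851]] tip z 0.0988 F [-0.5  0.3 -0. ]
shift now [-0.0044  0.0066  0.0038] after turn [-0.0044  0.0066  0.0038] turn [-0.0001 -0.0105  0.0005]
```

```bash
python3 -m inch '-1 -.002 .001 .002 0 -.005 0;-1 -.002 .001 .001 0 -.005 0;-1 0 .001 0 0 0 0;-1 0 .001 0 0 0 0;-1 0 .001 0 0 0 0;-1 0 .001 0 0 0 0;-1 0 .001 0 0 0 0;-1 0 .001 0 0 0 0;-1 0 .001 0 0 0 0;-1 0 .001 0 0 0 0;-1 0 0 0 0 0 0' | sed -n '1,2p;4p'
python3 -c "
from h import *
need(0,.0785,.095);wk((0,.047))"
```

```text
clock: 9.17
tool_pos: [0.5303, -0.1982, 0.1067]
contact_force: [0.7, 4.0, 4.0]
t 9.1667 box [[0.0008 0.0748]] tip z 0.0957 F [0.7 4.  4. ]
shift now [-0.0008 -0.0037  0.0007] after turn [-0.0008 -0.0037  0.0007] turn [ 0.     -0.0012  0.0004]
wrist knob 1172 [-0.0009  0.0471  0.1441] 0.0034
```

```bash
python3 -m inch '-1 0 .002 0 0 0 0;-1 0 .002 0 0 0 0;-1 0 .002 0 0 0 0;-1 0 .002 0 0 0 0;-1 0 .002 0 0 0 0;-1 0 .002 0 0 0 0;-1 0 .002 0 0 0 0;-1 0 .002 0 0 0 0;-1 0 .002 0 0 0 0;-1 0 .002 0 0 0 0;-1 0 0 0 0 0 0' | sed -n '1,2p;4p'
python3 -c "
from h import *
need(0,.0785,.095);wk((0,.027))"
```

```text
clock: 10.13
tool_pos: [0.5245, -0.2182, 0.1064]
contact_force: [0.6, 1.3, 1.3]
t 10.1333 box [[0.0002 0.054 ]] tip z 0.0954 F [0.6 1.3 1.3]
shift now [-0.0002 -0.0245  0.0003] after turn [-0.0002 -0.0245  0.0004] turn [ 0.0008  0.0002 -0.0005]
wrist knob 1153 [-1.000e-04  3.050e-02  1.518e-01] 0.0039
```

```bash
python3 -m inch '-1 0 .002 0 0 0 0;-1 0 .002 0 0 0 0;-1 0 .002 0 0 0 0;-1 0 .002 0 0 0 0;-1 0 .002 0 0 0 0;-1 0 .002 0 0 0 0;-1 0 .002 0 0 0 0;-1 0 .002 0 0 0 0;-1 0 .002 0 0 0 0;-1 0 .002 0 0 0 0;-1 0 .002 0 0 0 0;-1 0 .002 0 0 0 0;-1 0 .002 0 0 0 0;-1 0 0 0 0 0 0' | sed -n '1,2p;4p'
python3 -c "
from h import *
need(0,.0785,.095);wk((0,.001))"
```

```text
clock: 11.35
tool_pos: [0.5182, -0.2434, 0.1064]
contact_force: [1.7, 1.0, 1.1]
t 11.35 box [[0.0003 0.0281]] tip z 0.0954 F [1.7 1.  1.1]
shift now [-0.0003 -0.0504  0.0004] after turn [-0.0003 -0.0504  0.0004] turn [ 0.0007 -0.0001 -0.0004]
wrist knob 1128 [0.0008 0.0037 0.148 ] 0.0043
```

```bash
python3 -m inch '-1 0 .002 0 0 0 0;-1 0 .002 0 0 0 0;-1 0 .002 0 0 0 0;-1 0 .002 0 0 0 0;-1 0 .002 0 0 0 0;-1 0 .002 0 0 0 0;-1 0 .002 0 0 0 0;-1 0 .002 0 0 0 0;-1 0 .002 0 0 0 0;-1 0 .002 0 0 0 0;-1 0 .002 0 0 0 0;-1 0 .002 0 0 0 0;-1 0 .002 0 0 0 0;-1 0 .002 0 0 0 0;-1 0 .002 0 0 0 0;-1 0 .002 0 0 0 0;-1 0 .002 0 0 0 0;-1 0 .002 0 0 0 0;-1 0 0 0 0 0 0' | sed -n '1,2p;4p'
python3 -c "
from h import *
need(0,.0785,.095);wk((0,-.034))"
```

```text
clock: 12.98
tool_pos: [0.5094, -0.2782, 0.1065]
contact_force: [-0.5, 1.3, -1.2]
t 12.9833 box [[ 0.0003 -0.0078]] tip z 0.0955 F [-0.5  1.3 -1.2]
shift now [-0.0003 -0.0863  0.0004] after turn [-0.0003 -0.0863  0.0005] turn [ 0.0006 -0.0001 -0.0003]
wrist knob 1648 [ 0.0002 -0.0312  0.1438] 0.0053
```

```bash
python3 -m inch '-1 0 .002 0 0 0 0;-1 0 .002 0 0 0 0;-1 0 .002 0 0 0 0;-1 0 .002 0 0 0 0;-1 0 .002 0 0 0 0;-1 0 .001 0 0 0 0;-1 0 .001 0 0 0 0;-1 0 0 0 0 0 0' | sed -n '1,2p;4p'
python3 -m inch '-1 0 .001 0 0 0 0;-1 0 .001 0 0 0 0;-1 0 0 0 0 0 0' | sed -n '1,2p;4p'
python3 -c "
from h import *
need(0,.0785,.095);wk((0,-.046))"
```

```text
clock: 13.7
tool_pos: [0.5068, -0.2885, 0.1063]
contact_force: [1.0, 2.6, -1.3]
clock: 13.95
tool_pos: [0.5066, -0.289, 0.1062]
contact_force: [2.2, 6.5, -2.8]
t 13.95 box [[ 0.0003 -0.019 ]] tip z 0.0952 F [ 2.2  6.5 -2.8]
shift now [-0.0001 -0.0975  0.0004] after turn [-0.0003 -0.0975  0.0002] turn [-0.0025  0.0007  0.0019]
wrist knob 1663 [-0.0004 -0.0443  0.1398] 0.0054
```

The force rose to 6.5 N against the right lane's wall. I'll retract and check.

```bash
python3 -m inch '-1 0 -.006 0 0 0 0;-1 0 -.008 0 0 0 0;-1 0 0 -.02 0 0 0;-1 0 0 -.02 0 0 0;-1 -.01 0 -.02 0 0 0;-1 -.02 .01 0 0 0 0;-1 -.02 .01 0 0 0 0;-1 0 .02 0 0 0 0;-1 0 0 0 0 0 0;-1 0 0 0 0 0 0;-1 0 0 0 0 0 0' | sed -n '1,2p;4p'
python3 -c "
from h import *
need(-.042,-.045,.088);wk((0,-.046));knob((0,-.047))"
```

```text
clock: 14.92
tool_pos: [0.4522, -0.3035, 0.1666]
contact_force: [0.9, 1.4, 0.5]
t 14.9167 box [[-0.0488 -0.0465]] tip z 0.1556 F [0.9 1.4 0.5]
shift now [ 0.0067 -0.0015  0.0676] after turn [ 0.0068 -0.0015  0.0676] turn [ 0.     -0.0012  0.0009]
wrist knob 1979 [-0.0005 -0.0487  0.139 ] 0.0006
top pts 0 across,fore [0.385 0.   ] knob [ 0.     -0.047   0.1408] rms nan
  return _methods._mean(a, axis=axis, dtype=dtype,
  ret = ret.dtype.type(ret / rcount)
```

The knob is in the right lane, neutral. I'll descend behind it and push forward.

```bash
python3 -m inch '-1 0 0 .017 0 0 0;-1 0 0 .017 0 0 0;-1 0 0 .017 0 0 0;-1 0 0 .017 0 0 0;-1 0 0 0 0 0 0;-1 .003 0 0 0 0 0;-1 .003 0 0 0 0 0;-1 .003 0 0 0 0 0;-1 .003 0 0 0 0 0;-1 .003 0 0 0 0 0;-1 0 0 0 0 0 0;-1 0 0 0 0 0 0' | sed -n '1,2p;4p'
python3 -c "
from h import *
need(.017,-.046,.088);wk((0,-.048))"
```

```text
clock: 16.02
tool_pos: [0.4662, -0.3077, 0.0987]
contact_force: [-0.5, -0.8, -0.5]
t 16.0167 box [[-0.0343 -0.0471]] tip z 0.0877 F [-0.5 -0.8 -0.5]
shift now [ 0.0513 -0.0011 -0.0002] after turn [ 0.0513 -0.0011 -0.0003] turn [ 0.0002 -0.0007  0.0005]
wrist knob 4414 [-0.0006 -0.0487  0.1391] 0.0008
```

```bash
python3 -m inch '-1 .0025 0 0 0 0 0;-1 .0025 0 0 0 0 0;-1 .0025 0 0 0 0 0;-1 .0025 0 0 0 0 0;-1 .0025 0 0 0 0 0;-1 .0025 0 0 0 0 0;-1 .0025 0 0 0 0 0;-1 .0025 0 0 0 0 0;-1 .0025 0 0 0 0 0;-1 .0025 0 0 0 0 0;-1 0 0 0 0 0 0' | sed -n '1,2p;4p'
python3 -c "
from h import *
need(.017,-.046,.088);wk((.016,-.048))"
```

```text
clock: 16.98
tool_pos: [0.4914, -0.3143, 0.0985]
contact_force: [-1.1, -1.1, 0.5]
t 16.9833 box [[-0.0082 -0.0473]] tip z 0.0875 F [-1.1 -1.1  0.5]
shift now [ 0.0252 -0.0013 -0.0004] after turn [ 0.0252 -0.0013 -0.0005] turn [ 0.0005 -0.0023  0.0005]
wrist knob 5917 [ 0.0137 -0.0477  0.1402] 0.0045
```

```bash
python3 -m inch '-1 .0025 0 0 0 0 0;-1 .0025 0 0 0 0 0;-1 .0025 0 0 0 0 0;-1 .0025 0 0 0 0 0;-1 .0025 0 0 0 0 0;-1 .0025 0 0 0 0 0;-1 .0025 0 0 0 0 0;-1 .0025 0 0 0 0 0;-1 .0015 0 0 0 0 0;-1 .0015 0 0 0 0 0;-1 0 0 0 0 0 0;-1 0 0 0 0 0 0' | sed -n '1,2p;4p'
python3 -m inch '-1 .0015 0 0 0 0 0;-1 0 0 0 0 0 0' | sed -n '2p;4p'
python3 -c "
from h import *
need(.017,-.046,.088);wk((.043,-.046))"
```

```text
clock: 18.03
tool_pos: [0.513, -0.3193, 0.0986]
contact_force: [-1.9, 0.1, -1.2]
tool_pos: [0.5142, -0.3197, 0.0985]
contact_force: [-2.7, 1.7, -1.3]
t 18.2 box [[ 0.0152 -0.0468]] tip z 0.0875 F [-2.7  1.7 -1.3]
shift now [ 0.0018 -0.0008 -0.0005] after turn [ 0.0018 -0.0008 -0.0005] turn [-0.0001 -0.0005  0.0007]
wrist knob 5654 [ 0.0369 -0.0458  0.1358] 0.0056
```

Not at the stop yet, so I'll push on until the force rises.

```bash
python3 -m inch '-1 .0015 0 0 0 0 0;-1 .0015 0 0 0 0 0;-1 0 0 0 0 0 0' | sed -n '2p;4p'
python3 -m inch '-1 .0015 0 0 0 0 0;-1 0 0 0 0 0 0' | sed -n '2p;4p'
python3 -m inch '-1 .0015 0 0 0 0 0;-1 0 0 0 0 0 0' | sed -n '2p;4p'
python3 -c "
from h import *
need(.017,-.046,.088);wk((.043,-.046))"
```

```text
tool_pos: [0.517, -0.3205, 0.0984]
contact_force: [-1.5, 1.5, -2.0]
tool_pos: [0.5178, -0.3207, 0.0983]
contact_force: [-2.3, 2.9, -1.2]
tool_pos: [0.5182, -0.3208, 0.0982]
contact_force: [-4.3, 3.5, 0.2]
t 18.8333 box [[ 0.0194 -0.0469]] tip z 0.0872 F [-4.3  3.5  0.2]
shift now [-0.0024 -0.0009 -0.0008] after turn [-0.0024 -0.0009 -0.0008] turn [-0.0004  0.0032  0.0003]
wrist knob 5896 [ 0.0406 -0.0453  0.135 ] 0.006
```

```bash
python3 -m inch '-1 .0015 0 0 0 0 0;-1 .001 0 0 0 0 0;-1 0 0 0 0 0 0;-1 0 0 0 0 0 0' | sed -n '2p;4p'
python3 -m inch '-1 -.006 0 0 0 0 0;-1 -.01 0 0 0 0 0;-1 -.02 0 0 0 0 0;-1 -.02 0 -.02 0 0 0;-1 -.02 0 -.03 0 0 0;-1 -.02 0 -.03 0 0 0;-1 0 0 0 0 0 0;-1 0 0 0 0 0 0' | sed -n '1,2p;4p'
python3 -c "
from h import *
wk((.043,-.046))
p,B=wrist('pics/w9.png');cv2.imwrite('pics/w9c.png',cv2.resize(p[60:260,170:390,::-1],None,fx=3,fy=3))"
```

```text
tool_pos: [0.5186, -0.3209, 0.098]
contact_force: [-8.3, 4.0, 2.8]
clock: 19.88
tool_pos: [0.4309, -0.3002, 0.1809]
contact_force: [0.1, 0.2, 0.2]
wrist knob 1695 [ 0.044 -0.045  0.132] 0.0012
```

View pics/w9c.png

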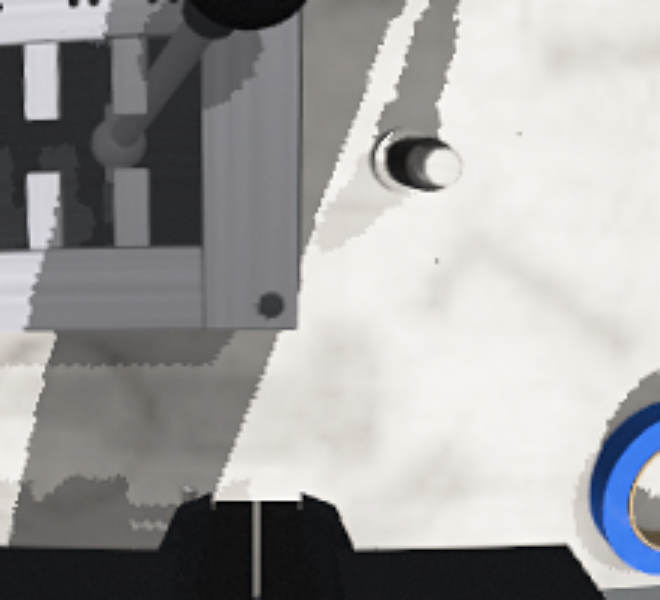

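The lever leans into the third forward slot, with the knob at (44, -45, 132) mm. The gauge still stands at crop px (420,165) and the gripper is clear.

```bash
python3 -c "
from plant import r
print(r.finish_job())"
```

```text
the job is handed in; nothing more can be done
None
```

The lever is fully home in the third forward slot (knob measured 44 mm forward, 45 mm right), pushed there through neutral with no other slot entered; no contact with the loose items was seen (only the plug gauge re-checked, still standing), the arm is clear, and I handed the job in at about 20 s.

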